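Stack up a pulley for pressing out its bush

ROBOT

A 7-joint arm with a two-finger parallel gripper is mounted at the origin on the work surface. World frame = base frame: x ahead of the robot, y to its left, z up, the work surface at z = 0. Lengths are in m, angles in rad, forces in N, time in s.
With the tool pointing down it reaches from about 0.425 to 0.925 m from the base axis. Payload 6.8 kg.
Tool frame: the origin (TCP) lies at the very end of the fingers, on their centre line; the grasp point (between the pads) lies 19 mm behind it; z points along the fingers, y is the line along which they close (so a half turn about z gives the same grasp; the last joint's range is limited). The gripper opens to 85 mm and grips with 20 to 120 N. Pads are 22 mm wide; open, the fingers measure 114 mm over their backs; the gripper's body (76 mm by 85 mm) begins 54 mm behind the grasp point. The pads swing forward as they close: fully open they stand 13 mm farther back than shut.
Start: joints at [-1.32, 0.477, 0.022, 1.555, -0.011, 1.109, -0.083], TCP at [0.237, 0.632, 0.231] pointing down, gripper open.
Joint ranges: [-2.96, 2.96], [-0.34, 2.1], [-1.41, 1.46], [0.24, 2.44], [-1.37, 4.51], [0.17, 1.92], [-2.96, 2.96]. Speed limits (rad/s): [2.39, 2.39, 3.14, 3.14, 3.14, 3.14, 3.14].

INTERFACE

Orientations are given as a unit quaternion [x, y, z, w].
In Python, from rig import manip, snapshot, get_calibration gives the robot as it stands.
- The arm moves only by the shell command python3 -m crank 'ROWS' [OPENING] [FORCE]. ROWS is rows parted by semicolons, their numbers by spaces, 1 to 10 of them, each of 6 numbers: dx, dy, dz in m, then a rotation vector rx, ry, rz in rad; each row is the pose to reach, as a shift and turn from the pose commanded when the command began, along the tool's axes at that moment; what a row does not reach only later rows make up. A row lasts 1/12 s, in which the tool goes at most 0.0417 m and 0.125 rad, less where a joint would pass 70% of its speed; a pose out of reach is approached as far as the arm can. OPENING is the finger opening in m, set as the command begins (- or left out keeps the last). The fingers move at their own pace and stop on an object; FORCE is the grip in N (left out, the last holds). Time passes only in rows, so rows that do not move let the fingers close. It prints the time, the measured TCP pose, the force, the opening and the grip force at its end.
- manip.observe(): the state, without advancing time (a new reading comes with each control period).
- snapshot(name): name is "side" or "top" or "wrist"; returns the picture (384x512x3 uint8, red, green, blue); there is no depth.
- get_calibration(name): a dict with "fovy" (degrees; the focal length in pixels is half the picture's height over the tangent of half this angle, whatever the lens; pixels are square), "cx", "cy" (the principal point, pixels), "position" and "orientation" of the camera in the world. Camera axes: x right, y up, looking along -z (the intrinsics and any distortion apply to the point x, -y, -z); pixel columns grow to the right and rows downward; lengths in m; the calibration is good to about 2 mm. A picture is of the moment at which its call begins: read the wrist's pose just before it. get_calibration takes no time and is no camera call; for the wrist camera it gives the pose at the moment of the call.
- manip.job_done(): hands the job in; it is judged then, once.
The state is a dict: "t": time; "joints": joint angles; "qd": joint speeds; "effort": joint torques, N m; "tool_pos": TCP position; "ee_rot": TCP orientation; "force": force on the tool from outside, world axes, zero at the start; "moment": the same for the moment, N m; "width": finger opening in m; "finger_force": force on a finger pad.
Only numpy, scipy, OpenCV 4.12 (cv2) and the standard library are available. Lean on these libraries where they do the work, as an engineer would, in place of code of your own. Each camera call takes 0.05 s, during which the arm holds its last target. There are 200 camera calls.

TASK

Set up the pulley for pressing out its bush, on the marked steel bed plate: stand the small open cup in the circle at the plate's centre and the two matching tall blocks upright in the outlined rectangles to its left and right, so that the cup stands between them; then lay the pulley, hub up, level across both blocks and centred over the cup; last, stand the drift upright, wide foot down, on the middle of the pulley's hub. Set each thing down rather than dropping it, let go of everything, and leave the low block and the loose bolt where they are.

Things in the scene. Friction and masses are not known exactly. Their poses are not given: they have to be found in the camera images.
- plate: Fixed dark steel plate on the bench, 130 mm (its x) by 180 mm (its y), 12 mm thick, turned by up to 0.3 rad; origin: centre of its underside, z up, y roughly to the robot's left. White marks on top: a circle 48 mm across at the centre and two outlined rectangles, 50 mm along plate x by 28 mm along plate y, centred at plate x = 0, y = +50 mm (left) and -50 mm (right).
- block_a: One of two identical loose bright steel blocks, the tall ones: 50 mm (its x) by 28 mm (its y), 45 mm high, about 0.4 kg; origin at the centre of the underside, z up. Either may go in either rectangle.
- block_b: The other of the two identical tall steel blocks, 50 x 28 mm, 45 mm high; origin at the centre of the underside, z up.
- cup: Loose small round open aluminium cup with straight sides, 48 mm outside diameter, 32 mm high, wall 3 mm, about 0.09 kg, standing mouth up; origin at the centre of the underside, z up.
- pulley: Loose grey cast V-belt pulley lying hub up, about 0.7 kg: rim 140 mm in diameter, 26 mm high, flat underside; the round hub in the middle, 46 mm in diameter, stands from 26 to 56 mm above the underside, its top flat with the brass bush in the middle (31 mm; the drift rests on it and enters nothing). Origin: centre of the underside, z up. Grip it by the hub.
- drift: Loose steel press drift standing on its foot, 66 mm high, about 0.22 kg: round foot 28 mm in diameter up to 16 mm, then (from 20 mm up) a round stem 22 mm in diameter; origin at the centre of the underside, z up.
- low_block: Bystander: a longer, lower steel block, 75 mm (its x) by 28 mm (its y), only 22 mm high, loose; not part of the set-up, to be left alone. Origin at the centre of the underside.
- bolt: Bystander: a loose plated bolt lying on the bench beyond the work, 112 mm long (along its y), head 31 mm, shank 18 mm; origin below its middle at the bench; to be left alone.
Things that resemble listed ones, but are neither listed nor needed, are in the scene too. There is more than one size of the plate; the job needs the largest. What is shaped like the drift but blue is not meant.

How it is judged:
On the way, in this order (a step that is already met when the one before it is completed fails the run):
1. the cup stands in the circle with a tall block in the rectangle on each side of it (horizontal distance between cup and plate below 0.012 m and z of cup in the frame of plate between 0.008 and 0.016 m and angle between cup's own z axis and vertical below 0.06 rad and ((x of block_a in the frame of plate between -0.012 and 0.012 m and y of block_a in the frame of plate between 0.038 and 0.062 m and z of block_a in the frame of plate between 0.008 and 0.016 m and angle between each of block_a, block_b's own z axis and vertical below 0.06 rad and angle between the x axis of each of block_a, block_b and the x axis of plate, either way round below 0.21 rad and x of block_b in the frame of plate between -0.012 and 0.012 m and y of block_b in the frame of plate between -0.062 and -0.038 m and z of block_b in the frame of plate between 0.008 and 0.016 m) or (x of block_a in the frame of plate between -0.012 and 0.012 m and y of block_a in the frame of plate between -0.062 and -0.038 m and z of block_a in the frame of plate between 0.008 and 0.016 m and angle between each of block_a, block_b's own z axis and vertical below 0.06 rad and angle between the x axis of each of block_a, block_b and the x axis of plate, either way round below 0.21 rad and x of block_b in the frame of plate between -0.012 and 0.012 m and y of block_b in the frame of plate between 0.038 and 0.062 m and z of block_b in the frame of plate between 0.008 and 0.016 m))), for 0.2 s.
2. the pulley lies level across both blocks, centred over the cup (all of step 1 and horizontal distance between pulley and plate below 0.012 m and z of pulley in the frame of plate between 0.052 and 0.062 m and angle between pulley's own z axis and vertical below 0.06 rad), for 0.2 s.
At the end, for the whole second after the job is handed in: Cup upright in the circle, a tall block in each rectangle (all within 12 mm; blocks within 12 degrees, in either place); pulley hub up and level on both blocks within 12 mm of the plate's centre; drift upright, foot down, on the hub within 10 mm of its axis; all released and at rest (all of step 2 and horizontal distance between drift and pulley below 0.01 m and z of drift in the frame of plate between 0.107 and 0.119 m and angle between drift's own z axis and vertical below 0.06 rad and linear speed of each of block_a, block_b, cup, pulley, drift below 0.02 m/s); the robot touches nothing.
It fails at once if the low block is knocked or moved more than 20 mm (distance of low_block from where it was at the start of the episode above 0.02 m).
It fails at once if the loose bolt is knocked or moved more than 20 mm (distance of bolt from where it was at the start of the episode above 0.02 m).
It fails at once if a thing being handled is dropped or thrown (faster than 0.6 m/s with no finger on it: a fall of about 18 mm) ((linear speed of block_a above 0.6 m/s and contact force between the fingers and block_a below 0.1 N) or (linear speed of block_b above 0.6 m/s and contact force between the fingers and block_b below 0.1 N) or (linear speed of cup above 0.6 m/s and contact force between the fingers and cup below 0.1 N) or (linear speed of pulley above 0.6 m/s and contact force between the fingers and pulley below 0.1 N) or (linear speed of drift above 0.6 m/s and contact force between the fingers and drift below 0.1 N)).
It also fails if it takes over 128 s, if anything falls off the work surface, if the arm or the gripper's body presses on something with over 40 N, if the wrist force passes 120 N, or if a joint passes its speed limit or range.

## Working session

There is one attempt and no reset: what is moved stays moved. The work goes in short steps, Python scripts to look and compute and a shell command to move; the robot and the scene stay as the last step left them, time stands still between calls to the robot, and variables do not carry over. Pictures are saved under pics/ and viewed, at most 17 in all, crops included, and the job is handed in when it is done.

```bash
mkdir -p pics; ls; cat > h.py <<'E'
import numpy as np, cv2
from rig import manip, snapshot, get_calibration
from scipy.spatial.transform import Rotation as R
def shot(n,f):
    c=get_calibration(n); im=snapshot(n)[:,:,::-1].copy(); cv2.imwrite(f'pics/{f}.png',im); return im,c
E
python3 - <<'E'
from h import *
ims=[]
for n in("top","side"):
    im,c=shot(n,n+'0'); print(n,c); 
print(manip.observe())
E
```

```text
pics
top {'fovy': 52.49256393362937, 'cx': 253.09396986799922, 'cy': 192.55620563141414, 'position': array([0.45013053, 0.01846351, 1.27464312]), 'orientation': array([ 0.04124278, -0.03936721, -0.70449192,  0.70741811])}
side {'fovy': 49.31290295627901, 'cx': 256.77424095628635, 'cy': 195.75489800573536, 'position': array([0.47689342, 0.80909519, 0.81834979]), 'orientation': array([-0.02715448,  0.38666172,  0.91969556, -0.06257327])}
{'t': 0.1, 'joints': array([-1.32007421,  0.47772753,  0.02233105,  1.556335  , -0.0114663 ,
        1.10930799, -0.0831102 ]), 'qd': array([-0.00014814, -0.00138576, -0.0013133 , -0.00264586, -0.001249  ,
       -0.00143414,  0.0001989 ]), 'effort': array([ 4.38737581e-03, -5.97753775e+01,  1.61387376e+00, -2.81953239e+01,
        1.28676061e-02,  4.97130502e-03,  1.29593752e-05]), 'tool_pos': array([0.23686759, 0.63151052, 0.23042338]), 'ee_rot': array([ 1.78432663e-01,  9.83951779e-01, -8.21436304e-04, -7.53334183e-05]), 'force': array([-0.86365593,  0.05697386, -0.00521277]), 'moment': array([-0.03204903,  0.07562991, -0.05086026]), 'finger_force': 0.0, 'width': 0.08535416719107988}
```

```bash
python3 - <<'E'
import cv2
for n in("top","side"):
    cv2.imwrite(f'pics/{n}0b.png',cv2.resize(cv2.imread(f'pics/{n}0.png'),(800,600),interpolation=cv2.INTER_CUBIC))
E
```

```text
(no output)
```

View pics/top0b.png

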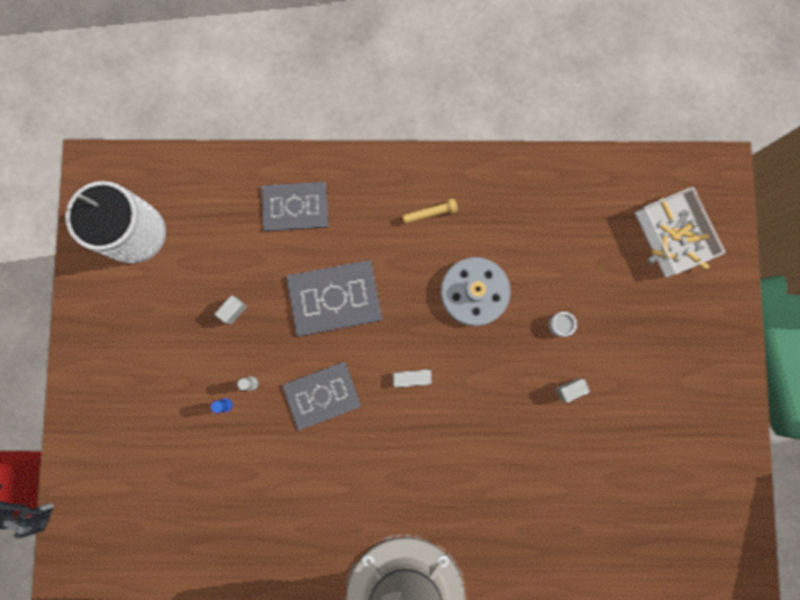

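View pics/side0b.png

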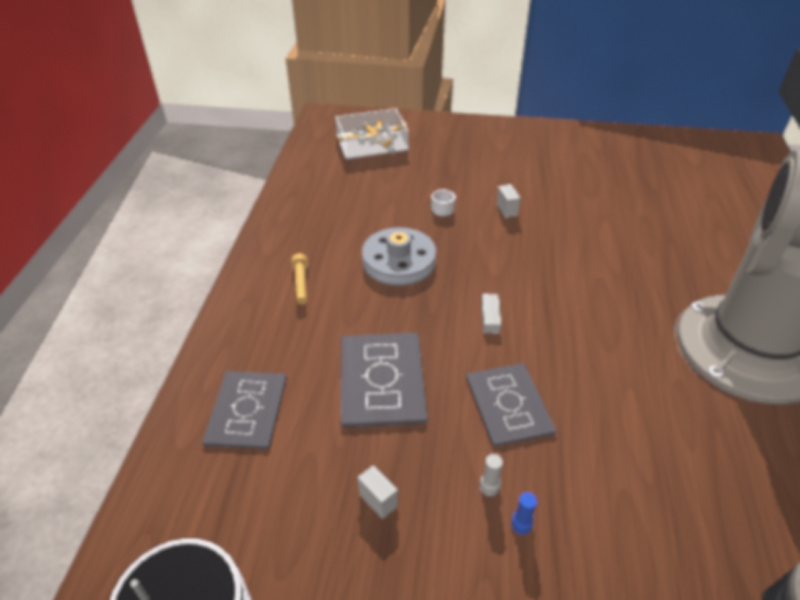

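The top view shows the largest plate at (335,298), the tall blocks at (230,309) and (573,390), the cup at (563,324), the pulley at (476,291), the grey drift at (247,384), the low block at (412,379) and the bolt at (430,211). The side view shows the same things: plate (382,375), blocks (377,484) and (509,194), cup (443,197), pulley hub (399,240) and drift top (494,461).

```bash
cat >> h.py <<'E'
def ray(c,u,v):
    f=192/np.tan(np.radians(c['fovy'])/2)
    d=R.from_quat(c['orientation']).apply([(u-c['cx'])/f,-(v-c['cy'])/f,-1]); return c['position'],d/np.linalg.norm(d)
def onz(c,u,v,z):
    p,d=ray(c,u,v); return p+d*(z-p[2])/d[2]
def tri(*obs):
    A=0;b=0
    for c,u,v in obs:
        p,d=ray(c,u,v); M=np.eye(3)-np.outer(d,d); A=A+M; b=b+M@p
    x=np.linalg.solve(A,b); res=[np.linalg.norm(np.cross(x-ray(*o)[0],ray(*o)[1])) for o in obs]
    return x,max(res)
E
python3 - <<'E'
from h import *
np.set_printoptions(precision=4,suppress=True)
t=get_calibration('top');s=get_calibration('side');k=.64
for n,a,b in [('plate',(335,298),(382,375)),('hubtop',(477.5,289),(400,239)),('cuprim',(563.5,323),(443,196)),('blockL',(230,309),(377,481)),('blockR',(573,390),(509,192)),('drifttop',(243,384),(494,461)),('low',(412,378),(491,300)),('bolt',(430,211),(300,280))]:
    print(n,*tri((t,a[0]*k,a[1]*k),(s,b[0]*k,b[1]*k)))
w=get_calibration('wrist');print(w); o=manip.observe(); print(o['tool_pos'],R.from_quat(o['ee_rot']).as_matrix())
E
```

```text
plate [0.6004 0.149  0.007 ] 0.0004944282285490945
hubtop [ 0.6132 -0.1442  0.0515] 0.0018882105755288231
cuprim [ 0.5471 -0.322   0.0316] 0.0012173803024252078
blockL [0.5729 0.3589 0.0426] 0.00036542217289239746
blockR [ 0.4123 -0.3333  0.0461] 0.0007596846607002912
drifttop [0.4217 0.3218 0.0654] 0.0008248189436711484
low [ 0.4355 -0.0119  0.0416] 4.5795273264206786e-05
bolt [ 0.786  -0.0506  0.0108] 0.0015281752515370578
{'fovy': 60.19641921871996, 'cx': 255.65667334736094, 'cy': 190.7556900270973, 'position': array([0.1653, 0.6596, 0.373 ]), 'orientation': array([-0.1247, -0.0854,  0.5629,  0.8126])}
[0.2369 0.6315 0.2304] [[-0.9363  0.3511 -0.0004]
 [ 0.3511  0.9363 -0.0016]
 [-0.0001 -0.0016 -1.    ]]
```

```bash
cat >> h.py <<'E'
def go(x,y,z,yaw=None):
    "shift+turn in tool axes to TCP (x,y,z), tool down, tool x axis at world angle yaw (deg)"
    o=manip.observe(); r=R.from_quat(o['ee_rot']); p=o['tool_pos']
    d=r.inv().apply(np.array([x,y,z])-p); X=r.as_matrix()[:,0]
    if yaw is None: yaw=np.degrees(np.arctan2(X[1],X[0]))
    a=np.radians(yaw); X=np.array([np.cos(a),np.sin(a),0]); Z=np.array([0,0,-1.]); T=R.from_matrix(np.c_[X,np.cross(Z,X),Z])
    v=(r.inv()*T).as_rotvec(); print('d',d.round(4),'rv',v.round(4),'rows',np.ceil(max(np.linalg.norm(d)/.0417,np.linalg.norm(v)/.125)),'t',o['t'])
def px(c,P):
    f=192/np.tan(np.radians(c['fovy'])/2); q=R.from_quat(c['orientation']).inv().apply(np.array(P)-c['position']); return c['cx']+f*q[0]/-q[2],c['cy']+f*q[1]/q[2]
E
python3 - <<'E'
from h import *
go(.50,.30,.26,101)
E
```

```text
d [-0.3628 -0.2181 -0.0292] rv [-1.40e-03  1.00e-03  1.02e+00] rows 11.0 t 0.1
```

```bash
python3 -m crank '-0.09 -0.055 -0.029 0 0 0.25;-0.18 -0.11 -0.029 0 0 0.5;-0.27 -0.165 -0.029 0 0 0.75;-0.363 -0.218 -0.029 0 0 1.02;-0.363 -0.218 -0.029 0 0 1.02;-0.363 -0.218 -0.029 0 0 1.02;-0.363 -0.218 -0.029 0 0 1.02;-0.363 -0.218 -0.029 0 0 1.02;-0.363 -0.218 -0.029 0 0 1.02;-0.363 -0.218 -0.029 0 0 1.02' 0.085; python3 -m crank '0 0 0 0 0 0;0 0 0 0 0 0;0 0 0 0 0 0'
python3 - <<'E'
from h import *
im,c=shot('wrist','w1'); np.save('w1.npy',c,allow_pickle=True)
print(manip.observe()['tool_pos'],px(c,(.573,.359,.045)),px(c,(.42,.322,.066)),px(c,(.6,.149,.012)))
cv2.imwrite('pics/w1b.png',cv2.resize(im,(800,600),interpolation=cv2.INTER_CUBIC))
E
```

```text
t: 0.93
tool_pos: [0.4955, 0.3055, 0.2599]
ee_rot: [0.637, 0.771, -0.0, -0.0]
force: [0.4, 0.1, -0.5]
width: 0.0851
finger_force: 0.0
t: 1.18
tool_pos: [0.4944, 0.3075, 0.2596]
ee_rot: [0.636, 0.772, -0.0, -0.0]
force: [-0.7, -0.7, -0.7]
width: 0.0849
finger_force: 0.0
[0.4938922  0.30843762 0.25958128] (np.float64(337.2566883526696), np.float64(128.21063182689647)) (np.float64(186.36095718095692), np.float64(137.9057868430547)) (np.float64(310.1555271295384), np.float64(283.3080013419891))
```

View pics/w1b.png

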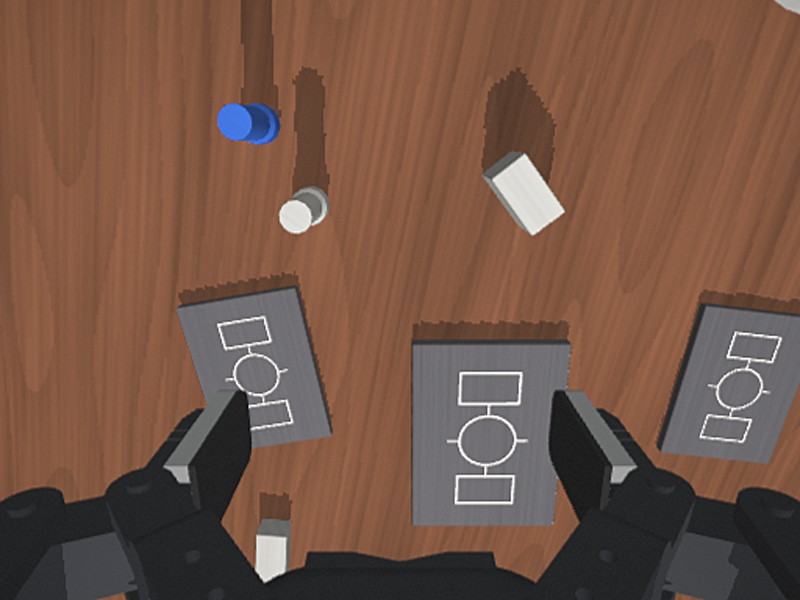

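The wrist view shows plate corners (413,341), (570,341), (552,524), (412,524), circle centre (487,440), the left block's top corners (523,152), (565,211), (533,235), (492,181) and the drift top at (296,217).

```bash
cat >> h.py <<'E'
np.set_printoptions(precision=4,suppress=True)
def cal(n): return np.load(n+'.npy',allow_pickle=True).item()
def ang(a,b): return np.degrees(np.arctan2(b[1]-a[1],b[0]-a[0]))
E
python3 - <<'E'
from h import *
c=cal('w1');k=.64;t=get_calibration('top');s=get_calibration('side')
P=lambda u,v,z: onz(c,u*k,v*k,z)
q=[P(*a,.012) for a in[(413,341),(570,341),(552,524),(412,524)]]
print(np.array(q),[np.linalg.norm(q[i]-q[(i+1)%4]) for i in range(4)],np.mean(q,0),'edges',[ang(q[i],q[(i+1)%4]) for i in range(4)])
print('circ',P(487,440,.012),'rects',P(490.5,388,.012),P(484.5,489.5,.012),ang(P(484.5,489.5,.012),P(490.5,388,.012)))
b=[P(*a,.045) for a in[(523,152),(565,211),(533,235),(492,181)]]
print('blk',np.mean(b,0),[np.linalg.norm(b[i]-b[(i+1)%4]) for i in range(4)],[ang(b[i],b[(i+1)%4]) for i in range(4)])
print('drift',P(296,217,.066))
w=lambda u,v:(c,u*k,v*k)
print(tri(w(487,440),(t,335*k,298*k)),tri(w(528.5,194.5),(t,230*k,309*k),(s,377*k,481*k)),tri(w(296,217),(t,243*k,384*k),(s,494*k,461*k)))
E
```

```text
[[0.5205 0.23   0.012 ]
 [0.6454 0.2542 0.012 ]
 [0.6808 0.0777 0.012 ]
 [0.5551 0.0534 0.012 ]] [np.float64(0.12729786501755064), np.float64(0.17998484148017876), np.float64(0.12802530835133719), np.float64(0.17999157727810042)] [0.6005 0.1538 0.012 ] edges [np.float64(10.951480531353683), np.float64(-78.66537784404787), np.float64(-169.0439858289436), np.float64(101.1030420263548)]
circ [0.6014 0.152  0.012 ] rects [0.5923 0.2009 0.012 ] [0.6113 0.1023 0.012 ] 100.89391536412157
blk [0.5731 0.3625 0.045 ] [np.float64(0.050228108546567486), np.float64(0.02655981508094857), np.float64(0.04781114596430422), np.float64(0.027192892977331455)] [np.float64(-40.02768668224705), np.float64(-130.2611748440294), np.float64(140.61328870626792), np.float64(54.84902309694345)]
drift [0.4232 0.3216 0.066 ]
(array([0.6018, 0.1493, 0.0077]), np.float64(0.0009724247240744787)) (array([0.573 , 0.3604, 0.0432]), np.float64(0.0025090303491244544)) (array([0.4221, 0.3216, 0.0651]), np.float64(0.0012698629904218182))
```

```bash
python3 - <<'E'
from h import *
go(.573,.3615,.09,50)
E
```

```text
d [0.0368 0.088  0.1695] rv [-0.0011  0.      0.8918] rows 8.0 t 1.2333
```

```bash
python3 -m crank '0.037 0.088 0.17 0 0 0.892;0.037 0.088 0.17 0 0 0.892;0.037 0.088 0.17 0 0 0.892;0.037 0.088 0.17 0 0 0.892;0.037 0.088 0.17 0 0 0.892;0.037 0.088 0.17 0 0 0.892;0.037 0.088 0.17 0 0 0.892;0.037 0.088 0.17 0 0 0.892;0.037 0.088 0.17 0 0 0.892;0.037 0.088 0.17 0 0 0.892' >/dev/null; python3 -m crank '0 0 0 0 0 0;0 0 0 0 0 0;0 0 0 0 0 0'
python3 - <<'E'
from h import *
go(.573,.3615,.016,50)
im,c=shot('wrist','w2');P=lambda u,v,z: onz(c,u,v,z)
cv2.imwrite('pics/w2b.png',im[150:384])
E
```

```text
t: 2.32
tool_pos: [0.5743, 0.3605, 0.0905]
ee_rot: [0.906, 0.422, 0.0, -0.0]
force: [0.1, 0.6, -0.2]
width: 0.0851
finger_force: 0.0
d [-0.0001 -0.0016  0.0745] rv [-0.0003 -0.0008 -0.0009] rows 2.0 t 2.3167
```

View pics/w2b.png

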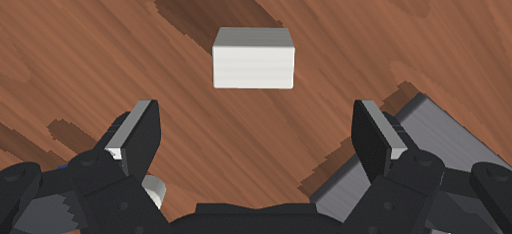

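The block sits square between the fingers, with its top face at columns 213–295 and rows 196–238 of the full picture.

```bash
python3 - <<'E'
from h import *
c=get_calibration('wrist')
a=[onz(c,u,v,.045) for u,v in[(213,196),(294,196),(294.5,238),(214,238)]];print(np.mean(a,0),a)
E
```

```text
[0.5734 0.3626 0.045 ] [array([0.5636, 0.3888, 0.045 ]), array([0.6006, 0.3577, 0.045 ]), array([0.5839, 0.3358, 0.045 ]), array([0.5456, 0.3681, 0.045 ])]
```

```bash
python3 -m crank '0 -0.002 0.037 0 0 0;0 -0.002 0.07 0 0 0;0 -0.002 0.074 0 0 0;0 -0.002 0.074 0 0 0' ; python3 -m crank '0 0 0 0 0 0;0 0 0 0 0 0;0 0 0 0 0 0;0 0 0 0 0 0;0 0 0 0 0 0;0 0 0 0 0 0' 0.0 50
```

```text
t: 2.7
tool_pos: [0.5711, 0.3606, 0.0141]
ee_rot: [0.907, 0.422, -0.002, 0.0]
force: [0.6, 0.4, 0.8]
width: 0.0846
finger_force: 0.0
t: 3.2
tool_pos: [0.5741, 0.3625, 0.0183]
ee_rot: [0.907, 0.422, 0.002, -0.0]
force: [-0.3, -0.3, 6.7]
width: 0.0493
finger_force: 54.0
```

```bash
python3 -m crank '0 0 -0.03 0 0 0;0 0 -0.06 0 0 0;0 0 -0.08 0 0 0;0 0 -0.08 0 0 0'; python3 - <<'E'
from h import *
go(.5915,.2016,.09,101)
E
```

```text
t: 3.53
tool_pos: [0.5754, 0.3629, 0.101]
ee_rot: [0.907, 0.422, 0.004, -0.001]
force: [1.7, 0.9, -3.1]
width: 0.0492
finger_force: 55.0
d [-0.113   0.1162  0.0104] rv [ 0.0052 -0.0063 -0.8923] rows 8.0 t 3.5333
```

```bash
python3 -m crank '-0.014 0.015 0.01 0 0 -0.11;-0.028 0.029 0.01 0 0 -0.22;-0.042 0.044 0.01 0 0 -0.33;-0.056 0.058 0.01 0 0 -0.44;-0.07 0.072 0.01 0 0 -0.55;-0.084 0.087 0.01 0 0 -0.66;-0.098 0.102 0.01 0 0 -0.77;-0.113 0.116 0.01 0 0 -0.892;-0.113 0.116 0.01 0 0 -0.892;-0.113 0.116 0.01 0 0 -0.892' >/dev/null; python3 -m crank '0 0 0 0 0 0;0 0 0 0 0 0;0 0 0 0 0 0'; python3 - <<'E'
from h import *
go(.5915,.2016,.033,101)
im,c=shot('wrist','w3'); cv2.imwrite('pics/w3b.png',cv2.resize(im,(800,600)))
E
```

```text
t: 4.62
tool_pos: [0.5881, 0.202, 0.0855]
ee_rot: [0.636, 0.772, -0.0, -0.0]
force: [1.3, 0.3, -4.2]
width: 0.0491
finger_force: 54.9
d [-0.0011  0.0033  0.0525] rv [-0.0005 -0.0004  0.0012] rows 2.0 t 4.6167
```

View pics/w3b.png

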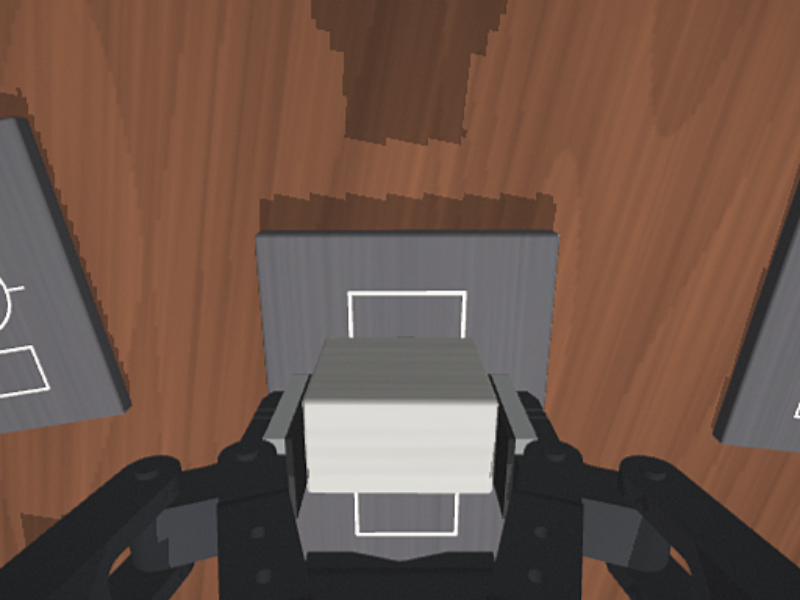

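```bash
python3 - <<'E'
from h import *
c=get_calibration('wrist');k=.64;m=onz(c,407.5*k,293*k,.012);e=onz(c,408*k,534*k,.012);print(m,e,'exp',np.array([.601,.1525])+.064*np.array([-.1908,.9816]))
for z in(.234,):
  print(onz(c,257*k,z*1000*k,.012),onz(c,558*k,234*k,.012))
E
python3 -m crank '-0.001 0.0033 0.02 0 0 0;-0.001 0.0033 0.04 0 0 0;-0.001 0.0033 0.049 0 0 0;-0.001 0.0033 0.049 0 0 0;-0.001 0.0033 0.049 0 0 0'
```

```text
[0.5892 0.2144 0.012 ] [0.6146 0.0884 0.012 ] exp [0.5888 0.2153]
[0.5219 0.2277 0.012 ] [0.6464 0.252  0.012 ]
t: 5.08
tool_pos: [0.5916, 0.2005, 0.0367]
ee_rot: [0.636, 0.772, -0.001, -0.0]
force: [0.8, -0.4, -4.8]
width: 0.049
finger_force: 54.7
```

```bash
python3 -m crank '0 0 0.003 0 0 0;0 0 0.005 0 0 0;0 0 0.0055 0 0 0;0 0 0.0055 0 0 0;0 0 0.0055 0 0 0'; python3 -m crank '0 0 0.0008 0 0 0;0 0 0.001 0 0 0;0 0 0.001 0 0 0'
```

```text
t: 5.5
tool_pos: [0.5922, 0.2002, 0.0319]
ee_rot: [0.636, 0.772, 0.0, 0.0]
force: [0.5, -0.1, -4.9]
width: 0.0492
finger_force: 54.8
t: 5.75
tool_pos: [0.592, 0.2002, 0.0305]
ee_rot: [0.636, 0.772, 0.0, -0.0]
force: [-0.1, 0.6, -5.0]
width: 0.049
finger_force: 54.8
```

Not yet in contact.

```bash
python3 -m crank '0 0 0.001 0 0 0;0 0 0.0015 0 0 0;0 0 0.0015 0 0 0'; python3 -m crank '0 0 0.001 0 0 0;0 0 0.0015 0 0 0;0 0 0.0015 0 0 0'
```

```text
t: 6.0
tool_pos: [0.5921, 0.2002, 0.0304]
ee_rot: [0.636, 0.772, 0.0, -0.0]
force: [-4.8, -1.3, 7.8]
width: 0.0491
finger_force: 56.4
t: 6.25
tool_pos: [0.5921, 0.2001, 0.0303]
ee_rot: [0.636, 0.771, 0.0, -0.0]
force: [-10.3, -3.4, 21.4]
width: 0.0493
finger_force: 58.0
```

```bash
python3 -m crank '0 0 -0.002 0 0 0;0 0 -0.003 0 0 0;0 0 -0.003 0 0 0'; python3 -m crank '0 0 0 0 0 0;0 0 0 0 0 0;0 0 0 0 0 0;0 0 0 0 0 0;0 0 0 0 0 0' 0.085; python3 -m crank '0 0 -0.03 0 0 0;0 0 -0.07 0 0 0;0 0 -0.11 0 0 0;0 0 -0.15 0 0 0;0 0 -0.19 0 0 0;0 0 -0.225 0 0 0;0 0 -0.225 0 0 0' ; python3 - <<'E'
from h import *
go(.5,-.26,.26,101)
E
```

```text
t: 6.5
tool_pos: [0.5922, 0.2003, 0.0305]
ee_rot: [0.636, 0.772, 0.0, 0.0]
force: [-0.1, -0.0, -5.7]
width: 0.0494
finger_force: 54.8
t: 6.92
tool_pos: [0.5923, 0.2003, 0.0306]
ee_rot: [0.636, 0.772, 0.0, 0.0]
force: [0.2, -1.0, 0.0]
width: 0.0853
finger_force: 0.0
t: 7.5
tool_pos: [0.596, 0.2011, 0.2639]
ee_rot: [0.636, 0.771, 0.006, 0.003]
force: [1.5, -0.3, 0.8]
width: 0.0848
finger_force: 0.0
d [-0.4344 -0.182   0.0001] rv [ 0.0129 -0.0034 -0.0006] rows 12.0 t 7.5
```

```bash
python3 -m crank '-0.036 -0.015 0 0 0 0;-0.072 -0.03 0 0 0 0;-0.108 -0.045 0 0 0 0;-0.145 -0.06 0 0 0 0;-0.18 -0.076 0 0 0 0;-0.217 -0.091 0 0 0 0;-0.253 -0.106 0 0 0 0;-0.29 -0.121 0 0 0 0;-0.326 -0.136 0 0 0 0;-0.362 -0.152 0 0 0 0' >/dev/null; python3 -m crank '-0.036 -0.015 0 0 0 0;-0.072 -0.03 0 0 0 0;-0.072 -0.03 0 0 0 0;-0.072 -0.03 0 0 0 0;-0.072 -0.03 0 0 0 0;-0.072 -0.03 0 0 0 0'
python3 - <<'E'
from h import *
print(manip.observe()['tool_pos'])
im,c=shot('wrist','w4'); np.save('w4.npy',c,allow_pickle=True)
cv2.imwrite('pics/w4b.png',cv2.resize(im,(800,600),interpolation=cv2.INTER_CUBIC))
E
```

```text
t: 8.83
tool_pos: [0.4968, -0.2589, 0.2552]
ee_rot: [0.635, 0.772, 0.0, -0.0]
force: [0.1, 0.6, -0.6]
width: 0.0852
finger_force: 0.0
[ 0.4968 -0.2589  0.2552]
```

View pics/w4b.png

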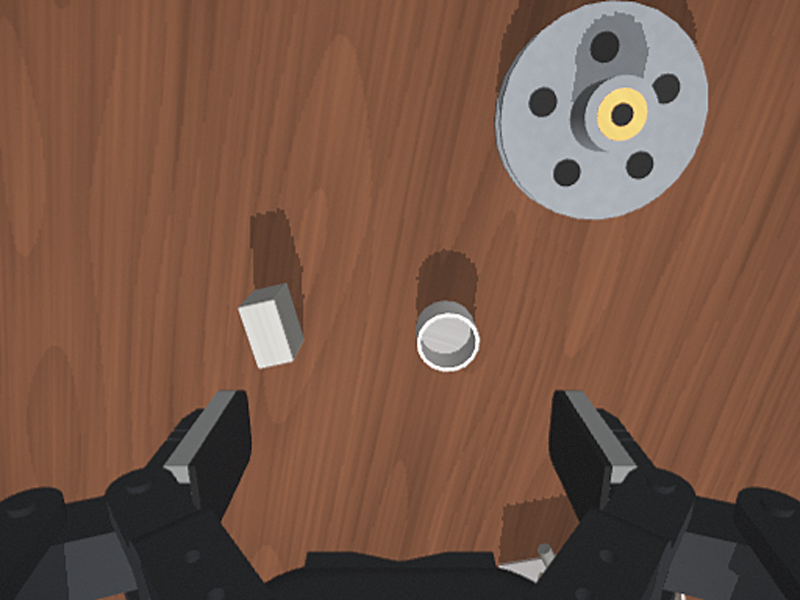

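Block top corners are (238,306), (273,299), (292,361), (259,368). The cup rim centre is (447.5,342) and the hub bush is at (622,114).

```bash
python3 - <<'E'
from h import *
c=cal('w4');k=.64;t=get_calibration('top');s=get_calibration('side')
P=lambda u,v,z: onz(c,u*k,v*k,z); w=lambda u,v:(c,u*k,v*k)
b=[P(*a,.045) for a in[(238,306),(273,299),(292,361),(259,368)]]
m=np.mean(b,0)
print('blk',m,[np.linalg.norm(b[i]-b[(i+1)%4]) for i in range(4)],[ang(b[i],b[(i+1)%4]) for i in range(4)])
print('cup',P(447.5,342,.032),'hub',P(622,114,.056))
print(tri(w(265.5,333.5),(t,573*k,390*k),(s,509*k,192*k)),tri(w(447.5,342),(t,563.5*k,323*k),(s,443*k,196*k)),tri(w(622,114),(t,477.5*k,289*k),(s,400*k,239*k)))
go(m[0],m[1],.09,28)
E
```

```text
blk [ 0.4126 -0.3368  0.045 ] [np.float64(0.026019628049817976), np.float64(0.049366882183404), np.float64(0.025577056306216425), np.float64(0.04989057316163684)] [np.float64(22.74876723548677), np.float64(-66.51633026028253), np.float64(-156.09516074819686), np.float64(113.99027412420429)]
cup [ 0.5465 -0.3223  0.032 ] hub [ 0.6154 -0.1432  0.056 ]
(array([ 0.4124, -0.3347,  0.0455]), np.float64(0.0013679077112428292)) (array([ 0.5469, -0.3223,  0.0314]), np.float64(0.001419182061565373)) (array([ 0.614 , -0.1432,  0.0534]), np.float64(0.003070275209180733))
d [-0.0604 -0.0978  0.1652] rv [-0.0005 -0.0007  1.277 ] rows 11.0 t 8.8833
```

```bash
python3 -m crank '-0.06 -0.098 0.03 0 0 1.353;-0.06 -0.098 0.1 0 0 1.353;-0.06 -0.098 0.165 0 0 1.353;-0.06 -0.098 0.165 0 0 1.353;-0.06 -0.098 0.165 0 0 1.353;-0.06 -0.098 0.165 0 0 1.353;-0.06 -0.098 0.165 0 0 1.353;-0.06 -0.098 0.165 0 0 1.353;-0.06 -0.098 0.165 0 0 1.353;-0.06 -0.098 0.165 0 0 1.353' >/dev/null; python3 -m crank '0 0 0 0 0 0.001;0 0 0 0 0 0.001;0 0 0 0 0 0.001;0 0 0 0 0 0.001'
python3 - <<'E'
from h import *
go(.4126,-.336,.018,23.7)
im,c=shot('wrist','w5'); np.save('w5.npy',c,allow_pickle=True)
g=cv2.threshold(cv2.cvtColor(im,cv2.COLOR_BGR2GRAY)[170:280,180:330],195,255,0)[1]
n,l,st,ce=cv2.connectedComponentsWithStats(g); i=1+st[1:,4].argmax(); u,v=ce[i]+[180,170]; print(st[i],u,v,onz(c,u,v,.045))
print(cv2.minAreaRect(np.argwhere(l==i)[:,::-1].astype(np.float32)))
E
```

```text
t: 10.05
tool_pos: [0.4118, -0.3378, 0.0905]
ee_rot: [0.967, 0.255, 0.0, -0.0]
force: [-0.6, -0.7, 0.2]
width: 0.0848
finger_force: 0.0
d [ 0.0016 -0.0011  0.0725] rv [-0.0001 -0.0004  0.1014] rows 2.0 t 10.05
[  37   23   83   48 3234] 257.3314780457638 216.5009276437848 [ 0.4129 -0.337   0.045 ]
((77.51031494140625, 46.63132858276367), (80.65216827392578, 40.75923538208008), 4.969740390777588)
```

```bash
python3 -m crank '0.0008 -0.0012 0.035 0 0 0.1;0.0008 -0.0012 0.06 0 0 0.1;0.0008 -0.0012 0.072 0 0 0.1;0.0008 -0.0012 0.072 0 0 0.1;0.0008 -0.0012 0.072 0 0 0.1' ; python3 -m crank '0 0 0 0 0 0;0 0 0 0 0 0;0 0 0 0 0 0;0 0 0 0 0 0;0 0 0 0 0 0;0 0 0 0 0 0' 0.0 50;python3 -m crank '0 0 -0.03 0 0 0;0 0 -0.06 0 0 0;0 0 -0.08 0 0 0;0 0 -0.08 0 0 0'; python3 - <<'E'
from h import *
go(.605,.08,.12,101)
E
```

```text
t: 10.52
tool_pos: [0.4112, -0.3371, 0.0186]
ee_rot: [0.979, 0.205, -0.0, -0.0]
force: [0.1, 0.1, 0.4]
width: 0.0848
finger_force: 0.0
t: 11.02
tool_pos: [0.4124, -0.3375, 0.0199]
ee_rot: [0.979, 0.204, 0.001, 0.001]
force: [-0.4, 0.3, 7.5]
width: 0.0492
finger_force: 51.8
t: 11.35
tool_pos: [0.4132, -0.3383, 0.1021]
ee_rot: [0.979, 0.204, 0.002, 0.002]
force: [1.4, 0.6, -3.7]
width: 0.0489
finger_force: 56.0
d [ 0.3432 -0.3066 -0.0181] rv [ 0.0067  0.0001 -1.3512] rows 12.0 t 11.35
```

```bash
python3 -m crank '0.028 -0.025 -0.01 0 0 -0.113;0.057 -0.05 -0.018 0 0 -0.226;0.086 -0.076 -0.018 0 0 -0.338;0.114 -0.102 -0.018 0 0 -0.45;0.143 -0.127 -0.018 0 0 -0.563;0.172 -0.153 -0.018 0 0 -0.676;0.2 -0.178 -0.018 0 0 -0.788;0.229 -0.204 -0.018 0 0 -0.9;0.257 -0.229 -0.018 0 0 -1.013;0.286 -0.255 -0.018 0 0 -1.126'>/dev/null; python3 - <<'E'
from h import *
go(.6107,.1029,.085,101)
E
```

```text
d [0.0905 0.0374 0.0304] rv [-0.0018 -0.0004 -0.2191] rows 3.0 t 12.1833
```

```bash
python3 -m crank '0.03 0.011 0.01 0 0 -0.07;0.06 0.023 0.02 0 0 -0.15;0.09 0.037 0.03 0 0 -0.219;0.09 0.037 0.03 0 0 -0.219;0.09 0.037 0.03 0 0 -0.219;0.09 0.037 0.03 0 0 -0.219' ; python3 - <<'E'
from h import *
go(.6107,.1029,.034,101)
im,c=shot('wrist','w6'); np.save('w6.npy',c,allow_pickle=True)
cv2.imwrite('pics/w6b.png',cv2.resize(im,(800,600),interpolation=cv2.INTER_CUBIC))
E
```

```text
t: 12.68
tool_pos: [0.6104, 0.0996, 0.0853]
ee_rot: [0.639, 0.77, -0.001, -0.001]
force: [-0.5, -0.7, -4.3]
width: 0.0489
finger_force: 55.9
d [0.0032 0.001  0.0513] rv [-0.0024  0.0005 -0.0063] rows 2.0 t 12.6833
```

View pics/w6b.png

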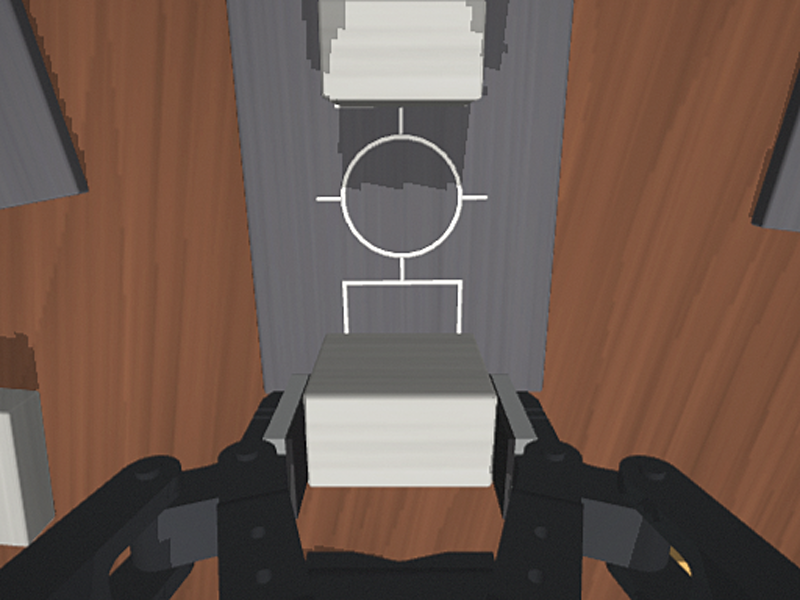

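The circle centre is at (402,197), its top at (401,136) and bottom at (403,256). The near rectangle's back edge is at row 282, and the held block lines up with it. The left block stands square on its mark.

```bash
python3 - <<'E'
from h import *
c=cal('w6');k=.64
P=lambda u,v: onz(c,u*k,v*k,.012)
print(P(401,136),P(403,256),(P(401,136)+P(403,256))/2,P(342,197),P(462,197),P(403,282),'exp',np.array([.6012,.152])-.036*np.array([-.1908,.9816]))
E
python3 -m crank '0.003 0.001 0.02 0 0 -0.004;0.003 0.001 0.04 0 0 -0.006;0.003 0.001 0.048 0 0 -0.006;0.003 0.001 0.048 0 0 -0.006;0.003 0.001 0.048 0 0 -0.006'
```

```text
[0.5965 0.1757 0.012 ] [0.6064 0.1279 0.012 ] [0.6015 0.1518 0.012 ] [0.5771 0.1477 0.012 ] [0.6257 0.1568 0.012 ] [0.6085 0.1166 0.012 ] exp [0.6081 0.1167]
t: 13.15
tool_pos: [0.6117, 0.1021, 0.0386]
ee_rot: [0.637, 0.771, -0.0, -0.0]
force: [-0.2, -0.3, -3.5]
width: 0.0489
finger_force: 55.7
```

```bash
python3 -m crank '0 0 0.004 0 0 0;0 0 0.0055 0 0 0;0 0 0.006 0 0 0;0 0 0.006 0 0 0;0 0 0.006 0 0 0';python3 -m crank '0 0 0.001 0 0 0;0 0 0.0015 0 0 0;0 0 0.0015 0 0 0'; python3 -m crank '0 0 0.001 0 0 0;0 0 0.0015 0 0 0;0 0 0.0015 0 0 0'
```

```text
t: 13.57
tool_pos: [0.6122, 0.1034, 0.0328]
ee_rot: [0.636, 0.772, 0.0, 0.0]
force: [0.7, -0.4, -3.6]
width: 0.0489
finger_force: 55.8
t: 13.82
tool_pos: [0.6123, 0.1034, 0.0319]
ee_rot: [0.636, 0.772, 0.0, 0.0]
force: [-2.7, -0.1, 4.7]
width: 0.0487
finger_force: 56.8
t: 14.07
tool_pos: [0.6123, 0.1034, 0.0319]
ee_rot: [0.636, 0.772, 0.001, -0.0]
force: [-8.3, -0.5, 18.2]
width: 0.0493
finger_force: 58.7
```

```bash
python3 -m crank '0 0 -0.0015 0 0 0;0 0 -0.003 0 0 0;0 0 -0.003 0 0 0'; python3 -m crank '0 0 0 0 0 0;0 0 0 0 0 0;0 0 0 0 0 0;0 0 0 0 0 0;0 0 0 0 0 0' 0.085; python3 -m crank '0 0 -0.03 0 0 0;0 0 -0.07 0 0 0;0 0 -0.1 0 0 0;0 0 -0.1 0 0 0' ; python3 - <<'E'
from h import *
go(.5467,-.3223,.09,101)
E
```

```text
t: 14.32
tool_pos: [0.6121, 0.1034, 0.0326]
ee_rot: [0.636, 0.772, 0.0, 0.0]
force: [-0.4, -1.0, -3.8]
width: 0.049
finger_force: 55.9
t: 14.73
tool_pos: [0.6121, 0.1033, 0.0325]
ee_rot: [0.636, 0.772, 0.0, 0.0]
force: [-0.4, 0.7, 0.4]
width: 0.085
finger_force: 0.0
t: 15.07
tool_pos: [0.6161, 0.1034, 0.1389]
ee_rot: [0.636, 0.771, 0.004, 0.003]
force: [1.2, -0.5, -0.2]
width: 0.085
finger_force: 0.0
d [-0.4048 -0.1496  0.0471] rv [ 0.0105 -0.0007 -0.0007] rows 11.0 t 15.0667
```

```bash
python3 -m crank '-0.039 -0.014 0 0 0 0;-0.078 -0.028 0 0 0 0;-0.116 -0.043 0 0 0 0;-0.155 -0.057 0 0 0 0;-0.194 -0.072 0 0 0 0;-0.232 -0.086 0 0 0 0;-0.27 -0.1 0 0 0 0;-0.31 -0.115 0 0 0 0;-0.348 -0.129 0.02 0 0 0;-0.387 -0.143 0.047 0 0 0' >/dev/null; python3 -m crank '-0.018 -0.007 0 0 0 0;-0.018 -0.007 0 0 0 0;-0.018 -0.007 0 0 0 0;-0.018 -0.007 0 0 0 0;-0.018 -0.007 0 0 0 0';python3 - <<'E'
from h import *
go(.5467,-.3223,.009,101)
im,c=shot('wrist','w7'); np.save('w7.npy',c,allow_pickle=True)
cv2.imwrite('pics/w7b.png',im[100:350,80:430])
E
```

```text
t: 16.32
tool_pos: [0.5447, -0.3108, 0.0922]
ee_rot: [0.635, 0.772, 0.001, 0.0]
force: [-0.4, -0.1, 0.1]
width: 0.0852
finger_force: 0.0
d [-0.0117 -0.0003  0.0832] rv [ 0.001  -0.0007  0.0026] rows 3.0 t 16.3167
```

View pics/w7b.png

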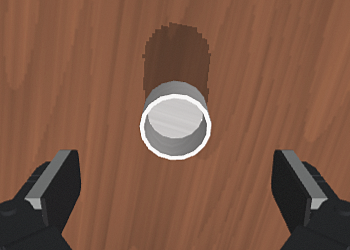

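The cup rim spans columns 140–211 and rows 93–160 of the crop, so its centre is at (255.5,226.5) in the full picture.

```bash
python3 - <<'E'
from h import *
c=cal('w7');p=onz(c,255.5,226.5,.032);print(p,onz(c,220,226.5,.032),onz(c,291,226.5,.032));go(p[0],p[1],.009,101)
E
```

```text
[ 0.5466 -0.3215  0.032 ] [ 0.5235 -0.3261  0.032 ] [ 0.5698 -0.317   0.032 ]
d [-0.0109 -0.0002  0.0833] rv [ 0.001  -0.0006  0.0027] rows 3.0 t 16.3667
```

```bash
python3 -m crank '-0.011 0 0.02 0 0 0;-0.011 0 0.05 0 0 0;-0.011 0 0.075 0 0 0;-0.011 0 0.082 0 0 0;-0.011 0 0.082 0 0 0' ; python3 -m crank '0 0 0 0 0 0;0 0 0 0 0 0;0 0 0 0 0 0;0 0 0 0 0 0;0 0 0 0 0 0;0 0 0 0 0 0' 0.0 30;python3 -m crank '0 0 -0.03 0 0 0;0 0 -0.07 0 0 0;0 0 -0.11 0 0 0;0 0 -0.125 0 0 0;0 0 -0.125 0 0 0'; python3 - <<'E'
from h import *
go(.6014,.152,.14,101)
E
```

```text
t: 16.78
tool_pos: [0.5449, -0.3215, 0.0083]
ee_rot: [0.635, 0.772, -0.0, -0.002]
force: [-0.8, 0.2, 0.3]
width: 0.0848
finger_force: 0.0
t: 17.28
tool_pos: [0.5468, -0.324, 0.0118]
ee_rot: [0.636, 0.772, 0.001, 0.001]
force: [-0.9, 1.4, 7.0]
width: 0.0461
finger_force: 31.6
t: 17.7
tool_pos: [0.5482, -0.3255, 0.1405]
ee_rot: [0.636, 0.771, 0.001, 0.004]
force: [0.5, 0.0, -1.6]
width: 0.0461
finger_force: 31.6
d [ 0.4586  0.1431 -0.0008] rv [ 0.0075  0.0051 -0.0005] rows 12.0 t 17.7
```

```bash
python3 -m crank '0.038 0.012 0 0 0 0;0.076 0.024 0 0 0 0;0.115 0.036 0 0 0 0;0.153 0.048 0 0 0 0;0.191 0.06 0 0 0 0;0.229 0.072 0 0 0 0;0.267 0.083 0 0 0 0;0.306 0.095 0 0 0 0;0.344 0.107 0 0 0 0;0.382 0.119 0 0 0 0' >/dev/null; python3 -m crank '0.038 0.012 0 0 0 0;0.074 0.024 0 0 0 0;0.074 0.024 0 0 0 0;0.074 0.024 0 0 0 0;0.074 0.024 0 0 0 0;0.074 0.024 0 0 0 0';python3 - <<'E'
from h import *
go(.6018,.150,.1,101)
im,c=shot('wrist','w8'); np.save('w8.npy',c,allow_pickle=True)
cv2.imwrite('pics/w8b.png',cv2.resize(im,(800,600),interpolation=cv2.INTER_CUBIC))
E
```

```text
t: 19.03
tool_pos: [0.5986, 0.1493, 0.1346]
ee_rot: [0.637, 0.771, -0.001, 0.0]
force: [-0.2, -0.4, -1.2]
width: 0.0459
finger_force: 31.6
d [0.0001 0.0033 0.0346] rv [-0.001   0.001  -0.0023] rows 1.0 t 19.0333
```

View pics/w8b.png

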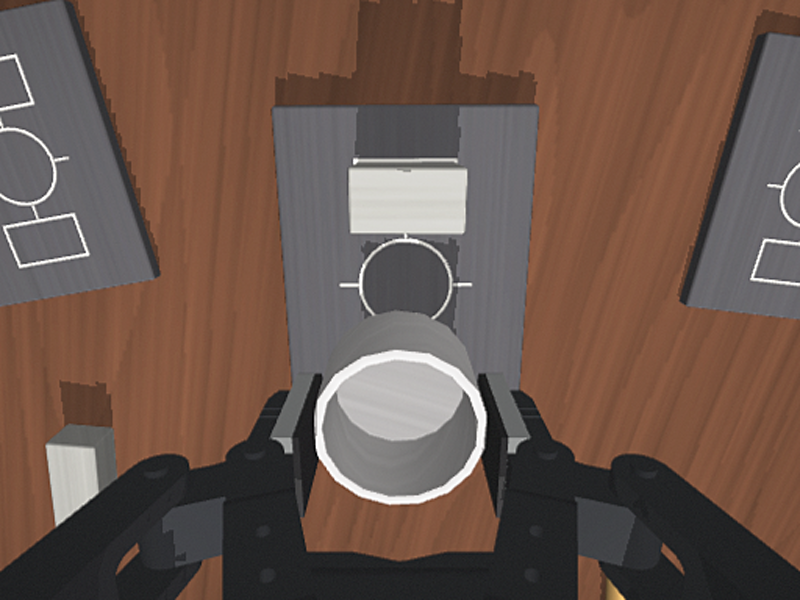

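The cup hangs upright with its rim centre at (401,426). The circle is at (406,285), and the left block sits just on its mark.

```bash
python3 - <<'E'
from h import *
c=cal('w8');k=.64;p=onz(c,401*k,427*k,.1548);q=onz(c,406*k,285*k,.012);o=manip.observe()['tool_pos'];print('cup',p,'tcp',o,'off',p-o,'circ',q)
T=np.array([.6014,.152])-(p-o)[:2]; print(T); go(T[0],T[1],.06,101)
E
```

```text
cup [0.5984 0.1521 0.1548] tcp [0.5988 0.1492 0.1348] off [-0.0004  0.0029  0.02  ] circ [0.6016 0.1515 0.012 ]
[0.6018 0.1491]
d [-0.0006  0.003   0.0748] rv [-0.0007  0.0008 -0.0028] rows 2.0 t 19.0833
```

```bash
python3 -m crank '-0.0006 0.003 0.02 0 0 0;-0.0006 0.003 0.05 0 0 0;-0.0006 0.003 0.075 0 0 0;-0.0006 0.003 0.09 0 0 0;-0.0006 0.003 0.104 0 0 0;-0.0006 0.003 0.104 0 0 0;-0.0006 0.003 0.104 0 0 0';python3 - <<'E'
from h import *
go(.6018,.1491,.0245,101)
E
```

```text
t: 19.67
tool_pos: [0.602, 0.1503, 0.0309]
ee_rot: [0.637, 0.771, -0.0, -0.0]
force: [-0.2, -0.6, -0.2]
width: 0.046
finger_force: 31.5
d [-0.0011 -0.0004  0.0064] rv [-0.0008  0.0005 -0.0014] rows 1.0 t 19.6667
```

```bash
python3 -m crank '-0.001 0 0.003 0 0 0;-0.001 0 0.006 0 0 0;-0.001 0 0.006 0 0 0;-0.001 0 0.006 0 0 0';python3 -m crank '0 0 0.001 0 0 0;0 0 0.0015 0 0 0;0 0 0.0015 0 0 0'; python3 -m crank '0 0 0.001 0 0 0;0 0 0.001 0 0 0;0 0 0.001 0 0 0'
```

```text
t: 20.0
tool_pos: [0.6025, 0.1505, 0.0255]
ee_rot: [0.636, 0.772, 0.0, 0.0]
force: [-0.6, 0.0, -0.5]
width: 0.046
finger_force: 31.5
t: 20.25
tool_pos: [0.6025, 0.1506, 0.0239]
ee_rot: [0.636, 0.772, 0.0, 0.0]
force: [-1.0, 0.8, 1.0]
width: 0.0463
finger_force: 31.8
t: 20.5
tool_pos: [0.6025, 0.1506, 0.0238]
ee_rot: [0.636, 0.772, 0.0, -0.0]
force: [-3.6, -0.9, 11.0]
width: 0.046
finger_force: 32.9
```

```bash
python3 -m crank '0 0 -0.001 0 0 0;0 0 -0.0015 0 0 0' >/dev/null; python3 -m crank '0 0 0 0 0 0;0 0 0 0 0 0;0 0 0 0 0 0;0 0 0 0 0 0;0 0 0 0 0 0' 0.085; python3 -m crank '0 0 -0.03 0 0 0;0 0 -0.06 0 0 0;0 0 -0.1 0 0 0;0 0 -0.12 0 0 0;0 0 -0.12 0 0 0;0 0 -0.12 0 0 0'>/dev/null; python3 - <<'E'
from h import *
go(.6152,-.1435,.13,101)
im,c=shot('wrist','w9'); np.save('w9.npy',c,allow_pickle=True)
cv2.imwrite('pics/w9b.png',cv2.resize(im,(800,600),interpolation=cv2.INTER_CUBIC)[50:500,200:600])
E
```

```text
t: 21.08
tool_pos: [0.6023, 0.1503, 0.0239]
ee_rot: [0.636, 0.772, -0.0, -0.0]
force: [0.6, -0.9, -0.5]
width: 0.085
finger_force: 0.0
d [-0.2911 -0.0443  0.015 ] rv [ 0.0028 -0.0008 -0.    ] rows 8.0 t 21.5833
```

View pics/w9b.png

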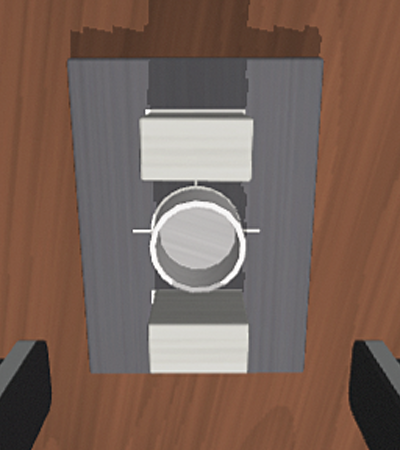

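The cup stands in the circle, centred on its crosshair ticks, with both blocks square on their marks.

```bash
python3 -m crank '-0.036 -0.0055 0 0 0 0;-0.073 -0.011 0 0 0 0;-0.109 -0.0165 0 0 0 0;-0.146 -0.022 0 0 0 0;-0.182 -0.028 0 0 0 0;-0.218 -0.033 0.005 0 0 0;-0.255 -0.039 0.01 0 0 0;-0.291 -0.044 0.015 0 0 0;-0.291 -0.044 0.015 0 0 0;-0.291 -0.044 0.015 0 0 0' >/dev/null; python3 -m crank '0 0 0 0 0 0;0 0 0 0 0 0;0 0 0 0 0 0'; python3 - <<'E'
from h import *
im,c=shot('wrist','w10'); np.save('w10.npy',c,allow_pickle=True)
h=cv2.cvtColor(im,cv2.COLOR_BGR2HSV); m=cv2.inRange(h,(18,90,120),(35,255,255)); m[:,:150]=0;m[:,360:]=0
n,l,st,ce=cv2.connectedComponentsWithStats(m); i=1+st[1:,4].argmax(); x,y,w,hh=st[i][:4]
(cx,cy),ax,_=cv2.fitEllipse(cv2.convexHull(np.argwhere(l==i)[:,::-1].astype(np.int32)))
print(st[i],cx,cy); a=cal('w4'); p=onz(c,cx,cy,.056); print(p,'tri',tri((c,cx,cy),(a,622*.64,114*.64))); go(p[0],p[1],.034,101)
E
```

```text
t: 22.72
tool_pos: [0.6147, -0.1415, 0.1285]
ee_rot: [0.635, 0.773, 0.0, -0.001]
force: [0.2, -0.0, -0.3]
width: 0.0849
finger_force: 0.0
[ 233  186   45   42 1139] 255.23504638671875 206.83619689941406
[ 0.6146 -0.143   0.056 ] tri (array([ 0.6149, -0.1431,  0.0565]), np.float64(0.00037105305304821544))
d [-0.0013 -0.0004  0.0947] rv [-0.0003 -0.0009  0.0026] rows 3.0 t 22.7667
```

```bash
python3 -m crank '-0.0013 -0.0004 0.03 0 0 0;-0.0013 -0.0004 0.06 0 0 0;-0.0013 -0.0004 0.085 0 0 0;-0.0013 -0.0004 0.097 0 0 0;-0.0013 -0.0004 0.097 0 0 0;-0.0013 -0.0004 0.097 0 0 0' ; python3 -m crank '0 0 0 0 0 0;0 0 0 0 0 0;0 0 0 0 0 0;0 0 0 0 0 0;0 0 0 0 0 0;0 0 0 0 0 0' 0.0 90
```

```text
t: 23.27
tool_pos: [0.6146, -0.1446, 0.0322]
ee_rot: [0.636, 0.772, -0.0, -0.0]
force: [0.4, -0.0, -0.3]
width: 0.0852
finger_force: 0.0
t: 23.77
tool_pos: [0.6154, -0.1452, 0.0339]
ee_rot: [0.636, 0.772, 0.001, 0.001]
force: [-1.6, 0.5, 8.0]
width: 0.0437
finger_force: 90.6
```

```bash
python3 -m crank '0 0 -0.015 0 0 0;0 0 -0.04 0 0 0;0 0 -0.07 0 0 0;0 0 -0.09 0 0 0;0 0 -0.1 0 0 0;0 0 -0.1 0 0 0;0 0 -0.1 0 0 0'; python3 - <<'E'
from h import *
go(.6018,.1498,.13,101)
E
```

```text
t: 24.35
tool_pos: [0.6136, -0.1445, 0.1311]
ee_rot: [0.636, 0.772, -0.0, -0.001]
force: [0.2, -0.0, -9.4]
width: 0.0432
finger_force: 94.3
d [0.2911 0.0446 0.0013] rv [-0.0012 -0.0008  0.0003] rows 8.0 t 24.35
```

```bash
python3 -m crank '0.02 0.003 0 0 0 0;0.05 0.008 0 0 0 0;0.085 0.013 0 0 0 0;0.12 0.018 0 0 0 0;0.155 0.024 0 0 0 0;0.19 0.029 0 0 0 0;0.225 0.034 0 0 0 0;0.255 0.039 0 0 0 0;0.28 0.043 0 0 0 0;0.291 0.0446 0 0 0 0' >/dev/null; python3 -m crank '0 0 0 0 0 0;0 0 0 0 0 0;0 0 0 0 0 0;0 0 0 0 0 0'; python3 - <<'E'
from h import *
im,c=shot('wrist','w11'); np.save('w11.npy',c,allow_pickle=True)
o=manip.observe();cv2.imwrite('pics/w11b.png',im)
h=cv2.cvtColor(im,cv2.COLOR_BGR2HSV); m=cv2.inRange(h,(18,90,120),(35,255,255)); m[:,:150]=0;m[:,360:]=0
n,l,st,ce=cv2.connectedComponentsWithStats(m); i=1+st[1:,4].argmax()
(cx,cy),ax,_=cv2.fitEllipse(cv2.convexHull(np.argwhere(l==i)[:,::-1].astype(np.int32)))
p=onz(c,cx,cy,o['tool_pos'][2]+.056-.0339);off=p-o['tool_pos'];print(st[i],off);T=np.array([.6014,.152])-off[:2]; go(T[0],T[1],.097,101)
E
```

```text
t: 25.52
tool_pos: [0.6024, 0.1468, 0.1313]
ee_rot: [0.637, 0.771, -0.001, 0.0]
force: [0.2, -1.2, -7.7]
width: 0.0434
finger_force: 94.3
[ 219  244   74   66 2998] [-0.0008  0.0023  0.0221]
d [0.0027 0.0002 0.0345] rv [-0.001   0.0009 -0.0027] rows 1.0 t 25.5667
```

View pics/w11b.png

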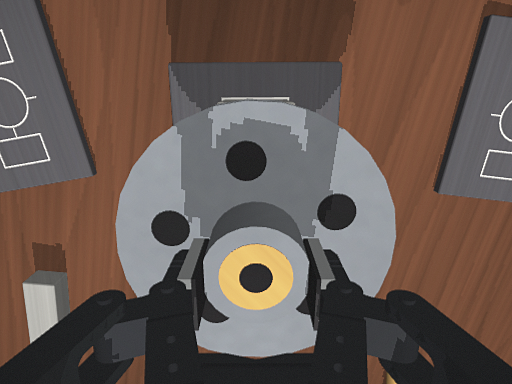

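The pulley hangs level over the plate with its hub at (256,278), so I'm lowering it.

```bash
python3 -m crank '0.0027 0.0002 0.015 0 0 -0.002;0.0027 0.0002 0.027 0 0 -0.002;0.0027 0.0002 0.034 0 0 -0.002;0.0027 0.0002 0.034 0 0 -0.002;0.0027 0.0002 0.034 0 0 -0.002'; python3 - <<'E'
from h import *
go(.6022,.1497,.092,101)
E
```

```text
t: 25.98
tool_pos: [0.602, 0.1512, 0.0974]
ee_rot: [0.636, 0.772, -0.001, -0.0]
force: [0.4, -0.0, -8.7]
width: 0.0433
finger_force: 94.3
d [-0.0015 -0.0001  0.0054] rv [-0.0015  0.0005  0.0014] rows 1.0 t 25.9833
```

```bash
python3 -m crank '-0.0013 0 0.003 -0.001 0 0;-0.0013 0 0.005 -0.001 0 0;-0.0013 0 0.005 -0.001 0 0;-0.0013 0 0.005 -0.001 0 0'; python3 -m crank '0 0 0.001 0 0 0;0 0 0.0015 0 0 0;0 0 0.0015 0 0 0'; python3 -m crank '0 0 0.001 0 0 0;0 0 0.001 0 0 0;0 0 0.001 0 0 0'
```

```text
t: 26.32
tool_pos: [0.6027, 0.1505, 0.0932]
ee_rot: [0.635, 0.772, 0.0, 0.0]
force: [0.1, 0.5, -7.9]
width: 0.043
finger_force: 94.3
t: 26.57
tool_pos: [0.6026, 0.1506, 0.0915]
ee_rot: [0.635, 0.772, 0.0, 0.0]
force: [0.2, -0.3, -8.4]
width: 0.0429
finger_force: 94.3
t: 26.82
tool_pos: [0.6028, 0.1506, 0.091]
ee_rot: [0.635, 0.772, 0.001, 0.0]
force: [-1.0, -0.0, -3.0]
width: 0.0437
finger_force: 95.1
```

Contact is starting at 0.091, as predicted. I'll press slightly, then release.

```bash
python3 -m crank '0 0 0.001 0 0 0;0 0 0.001 0 0 0;0 0 0.001 0 0 0'; python3 -m crank '0 0 0 0 0 0;0 0 0 0 0 0;0 0 0 0 0 0;0 0 0 0 0 0;0 0 0 0 0 0' 0.085; python3 -m crank '0 0 -0.03 0 0 0;0 0 -0.06 0 0 0;0 0 -0.1 0 0 0;0 0 -0.12 0 0 0;0 0 -0.12 0 0 0;0 0 -0.12 0 0 0' ; python3 - <<'E'
from h import *
go(.4228,.3215,.16,101)
im,c=shot('wrist','w12'); np.save('w12.npy',c,allow_pickle=True); cv2.imwrite('pics/w12b.png',im)
im,s=shot('side','s12')
h=cv2.cvtColor(cv2.imread('pics/w12b.png'),cv2.COLOR_BGR2HSV); m=cv2.inRange(h,(18,90,120),(35,255,255)); m[:,:150]=0;m[:,360:]=0
n,l,st,ce=cv2.connectedComponentsWithStats(m); i=1+st[1:,4].argmax()
(cx,cy),ax,_=cv2.fitEllipse(cv2.convexHull(np.argwhere(l==i)[:,::-1].astype(np.int32)))
print(st[i],onz(c,cx,cy,.113))
E
```

```text
t: 27.07
tool_pos: [0.6028, 0.1507, 0.0909]
ee_rot: [0.635, 0.772, 0.001, 0.0]
force: [-4.6, -0.0, 6.8]
width: 0.0433
finger_force: 96.4
t: 27.48
tool_pos: [0.603, 0.1506, 0.0897]
ee_rot: [0.635, 0.772, 0.001, 0.001]
force: [0.1, -0.5, 0.1]
width: 0.0851
finger_force: 0.0
t: 27.98
tool_pos: [0.6034, 0.1508, 0.2109]
ee_rot: [0.635, 0.772, 0.002, 0.001]
force: [0.1, -0.1, -1.0]
width: 0.0853
finger_force: 0.0
d [ 0.2023 -0.1445  0.0505] rv [ 0.0041 -0.0008  0.002 ] rows 7.0 t 27.9833
[234 172  41  39 957] [0.6023 0.1528 0.113 ]
```

View pics/w12b.png

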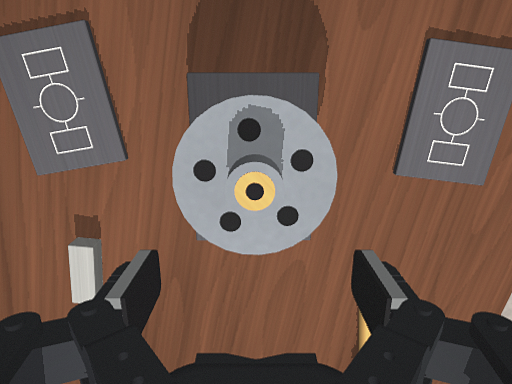

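The pulley lies level across the blocks with its hub at (255,191), about 1 mm from centre. Next is the drift, where I'll check clearance to the blue decoy.

```bash
python3 - <<'E'
from h import *
c=cal('w1');k=.64;b=onz(c,235*k,122*k,.066);d=onz(c,296*k,217*k,.066);print(b,d,ang(d,b),np.linalg.norm(b-d))
E
```

```text
[0.3787 0.3725 0.066 ] [0.4232 0.3216 0.066 ] 131.20396746896827 0.06758133974566241
```

```bash
python3 -m crank '0.03 -0.021 0 0 0 0;0.06 -0.043 0 0 0 0;0.09 -0.064 0 0 0 0;0.12 -0.086 0 0 0 0;0.15 -0.107 0.02 0 0 0;0.18 -0.129 0.04 0 0 0;0.202 -0.1445 0.05 0 0 0;0.202 -0.1445 0.05 0 0 0;0.202 -0.1445 0.05 0 0 0;0.202 -0.1445 0.05 0 0 0' >/dev/null; python3 -m crank '0 0 0 0 0 0;0 0 0 0 0 0;0 0 0 0 0 0'; python3 - <<'E'
from h import *
im,c=shot('wrist','w13'); np.save('w13.npy',c,allow_pickle=True); cv2.imwrite('pics/w13b.png',cv2.resize(im[110:310,156:356],(600,600),interpolation=cv2.INTER_CUBIC))
go(.4232,.3216,.031,101); print(px(c,(.4232,.3216,.066)))
E
```

```text
t: 29.17
tool_pos: [0.4229, 0.32, 0.1596]
ee_rot: [0.636, 0.772, 0.001, 0.001]
force: [0.4, 0.2, -0.4]
width: 0.0853
finger_force: 0.0
d [0.0012 0.0006 0.1287] rv [ 0.0016 -0.0002  0.0002] rows 4.0 t 29.2167
(np.float64(256.31620517472305), np.float64(193.33794768006084))
```

View pics/w13b.png

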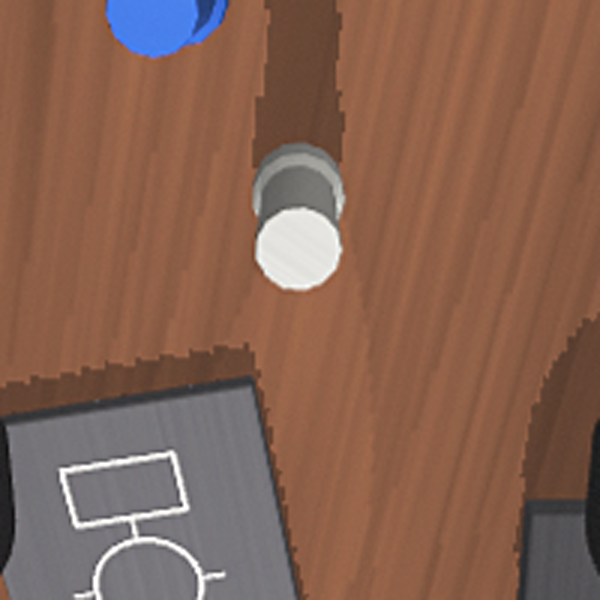

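The drift's top centre at (298,249) in the crop is (255.4,193) in the full picture, which matches the prediction. I'll descend and grip.

```bash
python3 -m crank '0.001 0.0003 0.04 0 0 0;0.001 0.0003 0.075 0 0 0;0.001 0.0003 0.105 0 0 0;0.001 0.0003 0.122 0 0 0;0.001 0.0003 0.128 0 0 0;0.001 0.0003 0.128 0 0 0;0.001 0.0003 0.128 0 0 0' ; python3 -m crank '0 0 0 0 0 0;0 0 0 0 0 0;0 0 0 0 0 0;0 0 0 0 0 0;0 0 0 0 0 0;0 0 0 0 0 0;0 0 0 0 0 0;0 0 0 0 0 0' 0.0 60
```

```text
t: 29.8
tool_pos: [0.4229, 0.3221, 0.0321]
ee_rot: [0.636, 0.772, 0.001, 0.0]
force: [0.0, 0.5, 0.1]
width: 0.0851
finger_force: 0.0
t: 30.47
tool_pos: [0.4223, 0.3223, 0.032]
ee_rot: [0.635, 0.772, 0.001, 0.0]
force: [-0.2, -0.4, 6.4]
width: 0.0198
finger_force: 58.4
```

```bash
python3 -m crank '0 0 -0.02 0 0 0;0 0 -0.05 0 0 0;0 0 -0.09 0 0 0;0 0 -0.13 0 0 0;0 0 -0.16 0 0 0;0 0 -0.17 0 0 0;0 0 -0.17 0 0 0;0 0 -0.17 0 0 0'; python3 - <<'E'
from h import *
go(.602,.153,.19,101)
E
```

```text
t: 31.13
tool_pos: [0.4212, 0.3218, 0.2005]
ee_rot: [0.635, 0.772, 0.0, 0.0]
force: [-0.4, -0.2, -2.8]
width: 0.0196
finger_force: 58.9
d [-0.2005  0.1448  0.0106] rv [0.0001 0.0001 0.0025] rows 6.0 t 31.1333
```

```bash
python3 -m crank '-0.02 0.014 0 0 0 0;-0.045 0.032 0 0 0 0;-0.07 0.05 0 0 0 0;-0.1 0.072 0 0 0 0;-0.13 0.093 0 0 0 0;-0.16 0.115 0 0 0 0;-0.185 0.134 0.005 0 0 0;-0.2005 0.145 0.01 0 0 0;-0.2005 0.145 0.01 0 0 0;-0.2005 0.145 0.01 0 0 0' >/dev/null; python3 -m crank '0 0 0 0 0 0;0 0 0 0 0 0;0 0 0 0 0 0'; python3 - <<'E'
from h import *
im,c=shot('wrist','w14'); np.save('w14.npy',c,allow_pickle=True); cv2.imwrite('pics/w14b.png',cv2.resize(im,(800,600),interpolation=cv2.INTER_CUBIC)[200:560,200:600])
go(.602,.153,.15,101)
E
```

```text
t: 32.22
tool_pos: [0.6019, 0.1545, 0.191]
ee_rot: [0.635, 0.773, 0.0, -0.0]
force: [-0.3, 0.5, -1.4]
width: 0.0199
finger_force: 59.1
d [-0.0014 -0.0004  0.0413] rv [ 0.0004 -0.0005  0.004 ] rows 1.0 t 32.2667
```

View pics/w14b.png

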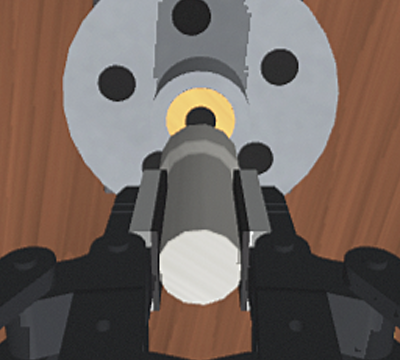

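The drift hangs upright with its top at (401,467) in the full enlarged picture. The bush is at about (401,319).

```bash
python3 - <<'E'
from h import *
c=cal('w14');k=.64;d=onz(c,401*k,467*k,.225);o=manip.observe()['tool_pos'];print('drift',d,d-o,'hub',onz(c,401*k,320*k,.113))
T=np.array([.602,.1526])-(d-o)[:2];go(T[0],T[1],.15,101)
E
```

```text
drift [0.6021 0.1546 0.225 ] [0.     0.0002 0.0337] hub [0.6029 0.1527 0.113 ]
d [-0.002  -0.0005  0.0413] rv [ 0.0004 -0.0005  0.004 ] rows 1.0 t 32.2667
```

```bash
python3 -m crank '-0.002 0 0.015 0 0 0;-0.002 0 0.03 0 0 0;-0.002 0 0.039 0 0 0;-0.002 0 0.041 0 0 0;-0.002 0 0.041 0 0 0;-0.002 0 0.041 0 0 0'; python3 -m crank '0 0 0.002 0 0 0;0 0 0.004 0 0 0;0 0 0.004 0 0 0;0 0 0.004 0 0 0'
```

```text
t: 32.77
tool_pos: [0.6036, 0.1515, 0.1511]
ee_rot: [0.635, 0.772, 0.001, 0.0]
force: [1.1, 0.3, -2.6]
width: 0.0195
finger_force: 59.1
t: 33.1
tool_pos: [0.6033, 0.1512, 0.1466]
ee_rot: [0.635, 0.772, 0.0, 0.0]
force: [0.3, 0.2, -2.5]
width: 0.0199
finger_force: 59.1
```

```bash
python3 -m crank '0 0 0.001 0 0 0;0 0 0.001 0 0 0;0 0 0.001 0 0 0'; python3 -m crank '0 0 0.001 0 0 0;0 0 0.001 0 0 0;0 0 0.001 0 0 0'
```

```text
t: 33.35
tool_pos: [0.6033, 0.1512, 0.1455]
ee_rot: [0.635, 0.772, 0.0, 0.0]
force: [0.7, -0.8, -1.7]
width: 0.0199
finger_force: 59.1
t: 33.6
tool_pos: [0.6035, 0.1512, 0.1451]
ee_rot: [0.635, 0.772, 0.001, 0.0]
force: [-2.2, -0.6, 3.4]
width: 0.0197
finger_force: 59.8
```

The foot is in contact, so I'll release it and retreat straight up.

```bash
python3 -m crank '0 0 -0.0003 0 0 0;0 0 -0.0003 0 0 0' >/dev/null; python3 -m crank '0 0 0 0 0 0;0 0 0 0 0 0;0 0 0 0 0 0;0 0 0 0 0 0;0 0 0 0 0 0;0 0 0 0 0 0;0 0 0 0 0 0' 0.085; python3 -m crank '0 0 -0.015 0 0 0;0 0 -0.04 0 0 0;0 0 -0.07 0 0 0;0 0 -0.11 0 0 0;0 0 -0.13 0 0 0;0 0 -0.13 0 0 0;0 0 -0.13 0 0 0;0 0 -0.13 0 0 0'; python3 - <<'E'
from h import *
im,c=shot('wrist','w15'); np.save('w15.npy',c,allow_pickle=True)
si,s=shot('side','s15')
a=cv2.resize(im,(512,384)); b=cv2.resize(si[180:330,170:330],(410,384),interpolation=cv2.INTER_CUBIC)[:,:288]
cv2.imwrite('pics/f.png',np.hstack([a,b]))
E
```

```text
t: 34.35
tool_pos: [0.6033, 0.1512, 0.1448]
ee_rot: [0.635, 0.772, 0.0, 0.0]
force: [0.7, 1.1, -0.2]
width: 0.0849
finger_force: 0.0
t: 35.02
tool_pos: [0.6025, 0.1512, 0.2739]
ee_rot: [0.635, 0.772, -0.0, -0.0]
force: [-0.3, -0.4, -0.7]
width: 0.0849
finger_force: 0.0
```

View pics/f.png

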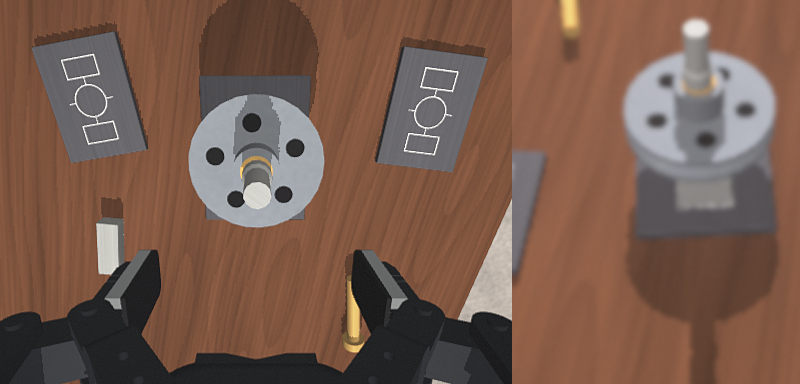

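The drift stands upright on the bush, with its top at (257,196) in the wrist view. The pulley is level on the blocks and the gripper is clear.

```bash
python3 - <<'E'
from h import *
print(onz(cal('w15'),257,195.5,.179)); print(manip.job_done())
E
```

```text
[0.6036 0.1507 0.179 ]
the job is handed in; nothing more can be done
None
```

The job is handed in at about 35 s: cup and blocks are on their marks, the pulley lies level on the blocks about 1 mm off centre, the drift stands on its hub about 2 mm off axis, everything is released, and the low block and bolt were never touched; no verdict came back.

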